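# Empty the can chute into a crate and hold its gate open

### The job

Set the small green crate squarely and centrally in front of the can chute, with the chute's lip just overhanging the crate's near edge, and let go of it while the gate is still shut. Then lift the chute's spring-closed gate by its handle until the pointer is level with the mark on the upright bar, so that both cans roll down into the crate. Finish still holding the gate steady at the mark, because more cans will follow; leave the bottle, jar and food tin standing where they are.

Things in the scene. Friction and masses are not known exactly. Their poses are not given: they have to be found in the camera images.
- chute: Fixed can chute of grey sheet steel on four legs. Origin on the bench below the middle of its lip; z up, y level and pointing up the chute (cans roll towards -y), x across the lane (126 mm wide inside). Its floor, 320 mm long, rises at 12 degrees from the lip. Legs begin at y = 80 mm; a spring tube (17 mm thick, from 32 mm above the bench up) stands at x = 95 and -95, y = 47 mm.
- lip (a point): Middle of the chute's lip, the low edge of its floor where the cans leave, 88 mm above the bench, 134 mm wide; axes as the chute's. The crate (70 mm high) passes freely under it, up to the spring tubes.
- gate: Flat steel lift gate across the lane, 22 mm up the chute from the lip, in two channel guides (66 to 84 mm either side of the middle, tops 272 mm above the bench). It moves only straight up, 0 to 120 mm; springs pull it shut when let go: 7 N to start it, about 11 N at 80 mm. With D-handle, cross rail and pointer. Origin: middle of the blade's lower edge, 90 mm above the bench when shut.
- gate_handle (a point): Centre of the handle's round black bar, level along the chute's x: 16 mm thick, 104 mm long, its uprights (9 mm) 45 mm either side of this point. 207 mm above the bench when shut. The cross rail's top is 40 mm below it. To be gripped from above.
- gate_pointer (a point): Near the end of the gate's pointer, a 4 mm thick steel finger out at the chute's +x side, 130 mm from the middle of the lane; it rises with the gate. The point is at mid-thickness, 159.5 mm above the bench when shut.
- mark: The mark: a fixed black clamp, 34 x 16 x 18 mm high, with a white line around its middle, on an upright bar beside the gate (chute's x = 125, y = 47 mm). Origin at the line's height. The pointer passes 5 mm in front of it (towards -y); level when both heights agree, 74 to 94 mm above shut. It does not stop the gate.
- crate: Small green perforated plastic crate, open on top, loose, about 0.4 kg: 170 mm along its x, 240 mm along its y, 70 mm high; walls 8 mm, floor 6 mm thick. Origin: middle of its underside. It is to stand with its y along the chute's y (either way round), one short wall about 12 mm under the lip. Can be gripped by a wall from above.
- can_a: Empty drinks can, 66 mm thick, 115 mm long, 30 g, lying across the chute against the gate. Origin at its middle, x along its axis.
- can_b: A second such can, lying in the chute behind the first. Origin at its middle, x along its axis.
- green_bottle: Bystander: green glass bottle standing, 64 mm thick, 200 mm high; origin at the middle of its underside.
- jar: Bystander: glass jar with a lid, 72 mm thick, 100 mm high; origin at the middle of its underside.
- food_tin: Bystander: food tin standing, 73 mm thick, 110 mm high; origin at the middle of its underside.
Not all that is in view belongs to the job. Leave any orange or purple look-alike of the can_a alone.

How it is judged:
On the way, in this order (a step that is already met when the one before it is completed fails the run):
1. the crate stands squarely under the chute's lip, let go, with the gate still shut (x of crate in the frame of chute between -0.02 and 0.02 m and y of crate in the frame of chute between -0.128 and -0.088 m and angle between the y axis of crate and the y axis of chute, either way round below 0.12 rad and height (world z) of crate below 0.006 m and angle between crate's own z axis and vertical below 0.05 rad and z of gate_pointer in the frame of chute below 0.165 m and contact force between the fingers and crate below 0.3 N and linear speed of crate below 0.02 m/s), for 0.2 s.
2. the fingers hold the gate with its pointer level with the mark (z of gate_pointer in the frame of mark between -0.008 and 0.008 m and contact force between the fingers and gate above 3 N and linear speed of gate below 0.02 m/s), for 0.3 s.
At the end, for the whole second after the job is handed in: The fingers hold the gate still, pointer within 8 mm of the mark in height; both cans rest inside the crate, which stands flat, not held, centred on the chute within 20 mm, square within 7 degrees, its middle 88 to 128 mm in front of the lip; bystanders moved under 30 mm (all of step 2 and x of crate in the frame of chute between -0.02 and 0.02 m and y of crate in the frame of chute between -0.128 and -0.088 m and angle between the y axis of crate and the y axis of chute, either way round below 0.12 rad and height (world z) of crate below 0.006 m and angle between crate's own z axis and vertical below 0.05 rad and contact force between the fingers and crate below 0.3 N and x of can_a in the frame of crate between -0.077 and 0.077 m and y of can_a in the frame of crate between -0.112 and 0.112 m and z of can_a in the frame of crate between 0.02 and 0.095 m and linear speed of each of can_a, can_b below 0.05 m/s and x of can_b in the frame of crate between -0.077 and 0.077 m and y of can_b in the frame of crate between -0.112 and 0.112 m and z of can_b in the frame of crate between 0.02 and 0.095 m); the arm keeps its last pose, push and grip.
It fails at once if a bystander is shifted by more than 30 mm or knocked over (distance of any of green_bottle, jar, food_tin from where it was at the start of the episode above 0.03 m or angle between any of green_bottle, jar, food_tin's own z axis and vertical above 0.5 rad).
It also fails if it takes over 53 s, if anything falls off the work surface, if the arm or the gripper's body presses on something with over 40 N, if the wrist force passes 120 N, or if a joint passes its speed limit or range.

### The arm

A 7-joint arm with a two-finger parallel gripper is mounted at the origin on the work surface. World frame = base frame: x ahead of the robot, y to its left, z up, the work surface at z = 0. Lengths are in m, angles in rad, forces in N, time in s.
With the tool pointing down it reaches from about 0.4 to 0.85 m from the base axis. Payload 10.4 kg.
Tool frame: the origin (TCP) lies between the finger pads; the fingertips stand 11 mm ahead of it and the grasp point (between the pads) lies 8 mm behind it (r.tcp_to_tips is the distance from the TCP to the fingertips, in m); z points along the fingers, y is the line along which they close (so a half turn about z gives the same grasp; the last joint's range is limited). The gripper opens to 87 mm and grips with 3 to 60 N. Pads are 19 mm wide; open, the fingers measure 117 mm over their backs; the gripper's body (75 mm by 190 mm) begins 51 mm behind the grasp point.
Start: joints at [-1.185, 0.332, -0.065, 1.46, 0.022, 1.35, -0.088], TCP at [0.248, 0.574, 0.234] pointing down, gripper open.
Joint ranges: [-2.6, 2.6], [-0.5, 2.12], [-1.47, 1.34], [0.16, 2.42], [-1.27, 4.41], [0.06, 2.06], [-2.6, 2.6]. Speed limits (rad/s): [2.22, 2.22, 2.79, 2.79, 3.14, 3.14, 3.14].

### API

Orientations are given as a unit quaternion [x, y, z, w].
In Python, from bench import r gives the robot as it stands. The module is installed in compiled form; this text tells all that it offers.
- The arm moves only by the shell command python3 -m crank 'ROWS' [FORCE]. ROWS is JSON, a list of rows, each an object of numbers: "claw": the closure, from -1 (fully open) to 1 (shut); "dx", "dy", "dz": the shift along the tool's x, y, z each as a share of 3 cm, from -1 to 1; "ax", "ay", "az": the turn, a rotation vector about the tool's x, y, z each as a share of 6 degrees, from -1 to 1. A call has 1 to 8 rows; each row shifts and turns the commanded pose from where the row before left it, along the tool's axes as they then stand; what a row does not reach is not made up. A row lasts 1/12 s, in which the tool goes at most 41.7 mm and 7.16 degrees, less where a joint would pass 70% of its speed; a pose out of reach is approached as far as the arm can. A call with a number of a shift or a turn outside -1 to 1 is refused whole. A call with a gripper value outside its range is refused whole. The fingers move at their own pace and stop on an object; FORCE is the grip in N (left out, the last holds). Time passes only in rows, so rows that do not move let the fingers close. It gives the time, the measured TCP pose, the force, the opening and the grip force at its end, in the units of the state.
- r.read_state(): the state, without advancing time (a new reading comes with each control period).
- r.camera(name): name is "scene" or "top" or "wrist"; returns a dict with "color" (400x640x3 uint8, red, green, blue), "mtx" (3x3 intrinsics, pixels), "k1" (the pictures are not rectified: a ray, as slopes to the right and down, at radius r is drawn at 1 + k1 r^2 times it, then the intrinsics apply), "R" (3x3) and "t" (3): a world point X has camera coordinates R X + t; the wrist camera has in their place "hand_eye" (4x4, takes a point from camera to tool coordinates, whose origin is the TCP and whose axes are the flange's). Camera axes: x right, y down, z forward; pixel columns grow to the right and rows downward; lengths in m; the calibration is good to about 2 mm. A picture is of the moment at which its call begins: read the wrist's pose just before it. There is no depth.
- r.close_job(): hands the job in; it is judged then, once.
The state is a dict: "time": time; "joint_positions": joint angles; "joint_vel": joint speeds; "joint_torque": joint torques, N m; "ee_pos": TCP position; "eef_rot": TCP orientation; "ft_force": force on the tool from outside, world axes, zero at the start; "torque": the same for the moment, N m; "width": finger opening in m; "grip_force": force on a finger pad.
Only numpy, scipy, OpenCV 4.12 (cv2) and the standard library are available. Lean on these libraries where they do the work, as an engineer would, in place of code of your own. Each camera call takes 0.05 s, during which the arm holds its last target. There are 200 camera calls.

## Working session

There is one attempt and no reset: what is moved stays moved. The work goes in short steps, Python scripts to look and compute and a shell command to move; the robot and the scene stay as the last step left them, time stands still between calls to the robot, and variables do not carry over. Pictures are saved under pics/ and viewed, at most 10 in all, crops included, and the job is handed in when it is done.

```bash
mkdir -p pics; python3 - <<'E'
from bench import r
import cv2,pickle
s=r.read_state();print(s['time'],s['ee_pos'],s['eef_rot'],s['width'])
d={}
for n in("scene","top"):
    c=r.camera(n);d[n]=c;cv2.imwrite(f"pics/{n}0.png",c["color"][:,:,::-1])
    print(n,c['mtx'].tolist(),c['k1'],c['R'].round(3).tolist(),c['t'])
pickle.dump(d,open('d.pkl','wb'))
E
```

```text
0.0 [0.24828959 0.57315435 0.23274808] [ 2.02946800e-01  9.79189495e-01 -7.18955176e-04 -1.11392643e-04] 0.0871346339302988
scene [[393.06717284462235, 0.0, 321.1979770057907], [0.0, 393.06717284462235, 198.48804845292958], [0.0, 0.0, 1.0]] -0.06977452264188318 [[-0.573, 0.819, -0.01], [0.705, 0.487, -0.516], [-0.418, -0.303, -0.856]] [ 0.40376234 -0.27721139  1.43286037]
top [[364.7136031290207, 0.0, 323.637126475472], [0.0, 364.7136031290207, 204.75332284720173], [0.0, 0.0, 1.0]] 0.00453787451287407 [[-0.005, -1.0, -0.023], [-0.983, 0.009, -0.184], [0.184, 0.022, -0.983]] [-0.07745689  0.5649586   1.3505559 ]
```

View pics/scene0.png

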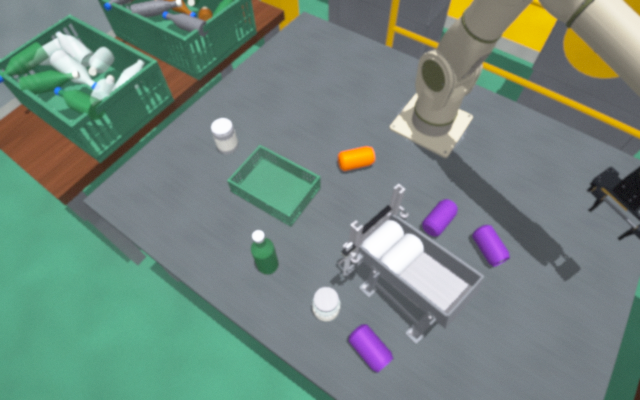

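View pics/top0.png

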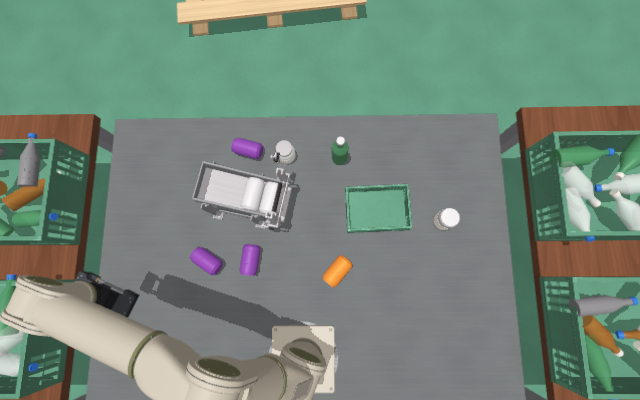

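The two views show the chute at left in top view (about 240,192) with its lip facing right, the crate at (378,208), the bottle at (340,150), and one glass/tin at (285,152), beside the chute's mark. The other stands at (447,218).

```bash
python3 - <<'E'
import cv2
a=cv2.imread('pics/top0.png')[130:240,185:425];cv2.imwrite('pics/topc.png',cv2.resize(a,None,fx=3.33,fy=3.33,interpolation=cv2.INTER_CUBIC))
a=cv2.imread('pics/scene0.png')[130:350,220:490];cv2.imwrite('pics/scenec.png',cv2.resize(a,None,fx=2.7,fy=2.7,interpolation=cv2.INTER_CUBIC))
E
```

```text
(no output)
```

View pics/topc.png

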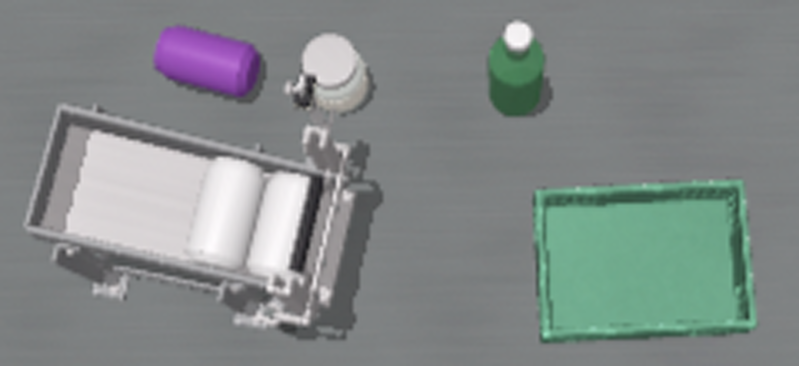

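View pics/scenec.png

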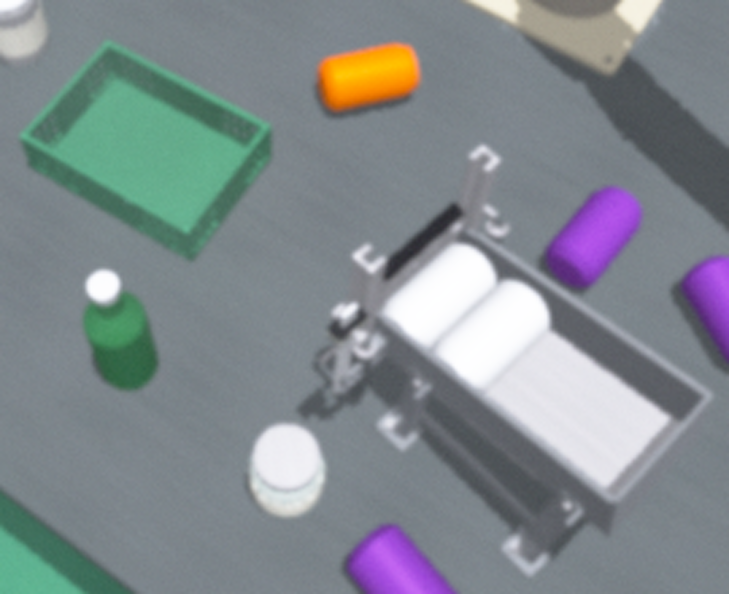

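Top crop: the handle bar runs from (322,176) to (298,271), the crate rim corners are at (537,189), (744,182), (753,325) and (543,337), and the jar stands close beside the mark. Scene crop: the bar runs from (463,208) to (388,272), and the guide tops are at (484,152) and (369,252).

```bash
cat > h.py <<'E'
import numpy as np,cv2,pickle
def ray(c,uv):
    n=cv2.undistortPoints(np.array(uv,float).reshape(-1,1,2),c['mtx'],np.array([c['k1'],0,0,0.]))[:,0]
    d=np.c_[n,np.ones(len(n))]@c['R']; return -c['R'].T@c['t'],d
def onz(c,uv,z):
    o,d=ray(c,uv); return o+d*((z-o[2])/d[:,2])[:,None]
def tri(c1,u1,c2,u2):
    o1,d1=ray(c1,u1);o2,d2=ray(c2,u2);A=np.c_[d1[0],-d2[0]];s=np.linalg.lstsq(A,o2-o1,rcond=None)[0]
    p,q=o1+s[0]*d1[0],o2+s[1]*d2[0];return (p+q)/2,np.linalg.norm(p-q)
E
python3 - <<'E'
from h import *
d=pickle.load(open('d.pkl','rb'));T,S=d['top'],d['scene']
t=lambda p:np.array(p)/3.33+[185,130]
s=lambda p:np.array(p)/2.7+[220,130]
pr=lambda n,a:print(n,np.round(a,3).tolist())
pr('cr top',onz(T,t([(537,189),(744,182),(753,325),(543,337)]),.07))
pr('cr scn',onz(S,s([(110,44),(270,128),(190,235),(25,138)]),.07))
pr('bar top',onz(T,t([(322,176),(298,271)]),.207+.0))
pr('bar scn',onz(S,s([(463,208),(388,272)]),.207))
pr('guides scn',onz(S,s([(484,152),(369,252)]),.272))
pr('guides top',onz(T,t([(316,130),(278,283)]),.272))
# hull-based can/crate/bar masks
for n,c in d.items():
    hsv=cv2.cvtColor(c['color'],cv2.COLOR_RGB2HSV)
    x0,x1,y0,y1=(330,425,175,240) if n=='top' else (222,325,140,225)
    m=cv2.inRange(hsv,(60,60,40),(90,255,255));k=np.zeros_like(m);k[y0:y1,x0:x1]=m[y0:y1,x0:x1]
    cn=max(cv2.findContours(k,0,1)[0],key=cv2.contourArea)
    pr(n,cv2.approxPolyDP(cv2.convexHull(cn),3,True)[:,0])
    m=cv2.inRange(hsv,(0,0,0),(180,255,45));k=np.zeros_like(m)
    x0,x1,y0,y1=(268,286,178,216) if n=='top' else (355,398,198,240)
    k[y0:y1,x0:x1]=m[y0:y1,x0:x1]
    cn=max(cv2.findContours(k,0,1)[0],key=cv2.contourArea);pr(n+' bar',np.array(cv2.minAreaRect(cn)[0])) ;pr('',onz(c,cv2.boxPoints(cv2.minAreaRect(cn)),.207))
# bystanders
pr('jar?',onz(T,t([(331,50)]),.10));pr('bottle',onz(T,t([(518,33)]),.2));pr('can end',onz(T,[(447,217)],.11))
E
```

```text
cr top [[0.63, -0.169, 0.07], [0.636, -0.405, 0.07], [0.471, -0.408, 0.07], [0.46, -0.173, 0.07]]
cr scn [[0.477, -0.402, 0.07], [0.468, -0.169, 0.07], [0.633, -0.16, 0.07], [0.64, -0.395, 0.07]]
bar top [[0.614, 0.06, 0.207], [0.514, 0.083, 0.207]]
bar scn [[0.514, 0.091, 0.207], [0.612, 0.068, 0.207]]
guides scn [[0.489, 0.088, 0.272], [0.636, 0.057, 0.272]]
guides top [[0.644, 0.057, 0.272], [0.491, 0.092, 0.272]]
scene [[258, 145], [320, 177], [319, 189], [292, 224], [231, 191], [227, 179]]Traceback (most recent call last):
  File "<stdin>", line 22, in <module>
ValueError: max() iterable argument is empty
```

```bash
cat > go.py <<'E'
import sys,numpy as np
from scipy.spatial.transform import Rotation as Q
from bench import r
# args: x y z yaw_deg(of tool y axis) -> units in tool axes
s=r.read_state();x,y,z,a=map(float,sys.argv[1:5]);a=np.radians(a)
R=Q.from_quat(s['eef_rot']);ty=np.array([np.cos(a),np.sin(a),0]);tz=np.array([0,0,-1.])
G=Q.from_matrix(np.c_[np.cross(ty,tz),ty,tz])
print('t',round(s['time'],2),'pos',np.round(s['ee_pos'],4),'F',np.round(s['ft_force'],1),'w',round(s['width'],4),'g',s['grip_force'])
print('shift rows(now)',np.round(R.inv().apply(np.array([x,y,z])-s['ee_pos'])/.03,2),'(after turn)',np.round(G.inv().apply(np.array([x,y,z])-s['ee_pos'])/.03,2),'turn rows',np.round(np.degrees((R.inv()*G).as_rotvec())/6,2))
E
python3 -m crank '[{"dz":-1,"az":-0.8},{"dz":-1,"az":-0.8},{"dz":-1,"az":-0.8},{"dz":-1,"az":-0.8},{"az":-0.8},{}]'
python3 go.py 0.555 -0.401 0.35 92
```

```text
t 0.1 pos [0.2483 0.5732 0.2328] F [-0.7  0.4  0.4] w 0.0869 g 0.0
shift rows(now) [-22.29 -25.74  -3.87] (after turn) [ -9.08 -32.81  -3.91] turn rows [-0.01 -0.   -4.24]invalid input at $[0]: expected keys claw, dx, dy, dz, ax, ay, az
```

```bash

python3 -m crank '[{"claw":-1,"dx":0,"dy":0,"dz":-1,"ax":0,"ay":0,"az":-0.85},{"claw":-1,"dx":0,"dy":0,"dz":-1,"ax":0,"ay":0,"az":-0.85},{"claw":-1,"dx":0,"dy":0,"dz":-1,"ax":0,"ay":0,"az":-0.85},{"claw":-1,"dx":0,"dy":0,"dz":-1,"ax":0,"ay":0,"az":-0.85},{"claw":-1,"dx":0,"dy":0,"dz":0,"ax":0,"ay":0,"az":-0.85},{"claw":-1,"dx":0,"dy":0,"dz":0,"ax":0,"ay":0,"az":0}]'
python3 go.py 0.555 -0.401 0.35 92
```

```text
time: 0.6
ee_pos: [0.2486, 0.574, 0.3551]
eef_rot: [-0.02, 1.0, 0.001, 0.0]
ft_force: [0.3, 0.4, -0.9]
width: 0.0871
grip_force: 0.0
t 0.6 pos [0.2486 0.574  0.3551] F [ 0.3  0.4 -0.9] w 0.0871 g 0.0
shift rows(now) [ -8.89 -32.89   0.09] (after turn) [ -9.07 -32.84   0.17] turn rows [0.03 0.01 0.05]
```

```bash

python3 -m crank '[{"claw":-1,"dx":-0.5,"dy":-1,"dz":0,"ax":0,"ay":0,"az":0},{"claw":-1,"dx":-0.5,"dy":-1,"dz":0,"ax":0,"ay":0,"az":0},{"claw":-1,"dx":-0.5,"dy":-1,"dz":0,"ax":0,"ay":0,"az":0},{"claw":-1,"dx":-0.5,"dy":-1,"dz":0,"ax":0,"ay":0,"az":0},{"claw":-1,"dx":-0.5,"dy":-1,"dz":0,"ax":0,"ay":0,"az":0},{"claw":-1,"dx":-0.5,"dy":-1,"dz":0,"ax":0,"ay":0,"az":0},{"claw":-1,"dx":-0.5,"dy":-1,"dz":0,"ax":0,"ay":0,"az":0},{"claw":-1,"dx":-0.5,"dy":-1,"dz":0,"ax":0,"ay":0,"az":0}]' >/dev/null
python3 -m crank '[{"claw":-1,"dx":-0.5,"dy":-1,"dz":0,"ax":0,"ay":0,"az":0},{"claw":-1,"dx":-0.5,"dy":-1,"dz":0,"ax":0,"ay":0,"az":0},{"claw":-1,"dx":-0.5,"dy":-1,"dz":0,"ax":0,"ay":0,"az":0},{"claw":-1,"dx":-0.5,"dy":-1,"dz":0,"ax":0,"ay":0,"az":0},{"claw":-1,"dx":-0.5,"dy":-1,"dz":0,"ax":0,"ay":0,"az":0},{"claw":-1,"dx":-0.5,"dy":-1,"dz":0,"ax":0,"ay":0,"az":0},{"claw":-1,"dx":-0.5,"dy":-1,"dz":0,"ax":0,"ay":0,"az":0},{"claw":-1,"dx":-0.5,"dy":-1,"dz":0,"ax":0,"ay":0,"az":0}]' >/dev/null
python3 -m crank '[{"claw":-1,"dx":0,"dy":-1,"dz":0,"ax":0,"ay":0,"az":0},{"claw":-1,"dx":0,"dy":-1,"dz":0,"ax":0,"ay":0,"az":0},{"claw":-1,"dx":0,"dy":-1,"dz":0,"ax":0,"ay":0,"az":0},{"claw":-1,"dx":0,"dy":-1,"dz":0,"ax":0,"ay":0,"az":0},{"claw":-1,"dx":0,"dy":-1,"dz":0,"ax":0,"ay":0,"az":0},{"claw":-1,"dx":0,"dy":-1,"dz":0,"ax":0,"ay":0,"az":0},{"claw":-1,"dx":0,"dy":-1,"dz":0,"ax":0,"ay":0,"az":0},{"claw":-1,"dx":0,"dy":-0.5,"dz":0,"ax":0,"ay":0,"az":0}]'
python3 go.py 0.555 -0.401 0.25 92
```

```text
time: 2.6
ee_pos: [0.5127, -0.1264, 0.3522]
eef_rot: [-0.014, 1.0, -0.0, -0.001]
ft_force: [-0.2, 0.1, 0.4]
width: 0.0869
grip_force: 0.0
t 2.6 pos [ 0.5127 -0.1264  0.3522] F [-0.2  0.1  0.4] w 0.0869 g 0.0
shift rows(now) [-1.16 -9.19  3.41] (after turn) [-1.09 -9.2   3.41] turn rows [-0.01 -0.02 -0.06]
```

```bash

python3 -m crank '[{"claw":-1,"dx":-0.2,"dy":-1,"dz":0.3,"ax":0,"ay":0,"az":0},{"claw":-1,"dx":-0.2,"dy":-1,"dz":0.3,"ax":0,"ay":0,"az":0},{"claw":-1,"dx":-0.2,"dy":-1,"dz":0.3,"ax":0,"ay":0,"az":0},{"claw":-1,"dx":-0.2,"dy":-1,"dz":0.3,"ax":0,"ay":0,"az":0},{"claw":-1,"dx":-0.2,"dy":-1,"dz":0.3,"ax":0,"ay":0,"az":0},{"claw":-1,"dx":-0.1,"dy":-1,"dz":0.3,"ax":0,"ay":0,"az":0},{"claw":-1,"dx":0,"dy":-1,"dz":0.3,"ax":0,"ay":0,"az":0},{"claw":-1,"dx":0,"dy":-1,"dz":0.3,"ax":0,"ay":0,"az":0}]'>/dev/null
python3 -m crank '[{"claw":-1,"dx":0,"dy":-1,"dz":0.3,"ax":0,"ay":0,"az":0},{"claw":-1,"dx":0,"dy":-0.2,"dz":0.3,"ax":0,"ay":0,"az":0},{"claw":-1,"dx":0,"dy":0,"dz":0,"ax":0,"ay":0,"az":0},{"claw":-1,"dx":0,"dy":0,"dz":0,"ax":0,"ay":0,"az":0}]'
python3 go.py 0.555 -0.401 0.042 92
python3 - <<'E'
from bench import r
import cv2,pickle
s=r.read_state();c=r.camera('wrist');pickle.dump((s,c),open('w1.pkl','wb'));cv2.imwrite('pics/w1.png',c['color'][:,:,::-1]);print(c['hand_eye'].round(3).tolist(),c['mtx'][0,0],c['k1'])
E
```

```text
time: 3.6
ee_pos: [0.5564, -0.3962, 0.2619]
eef_rot: [-0.017, 1.0, 0.001, -0.001]
ft_force: [0.4, 0.4, 0.5]
width: 0.0873
grip_force: 0.0
t 3.6 pos [ 0.5564 -0.3962  0.2619] F [0.4 0.4 0.5] w 0.0873 g 0.0
shift rows(now) [ 0.03 -0.17  7.33] (after turn) [ 0.05 -0.16  7.33] turn rows [ 0.02 -0.02 -0.01]
[[-0.001, -0.967, -0.255, 0.07], [1.0, -0.001, -0.0, 0.0], [0.0, -0.255, 0.967, -0.15], [0.0, 0.0, 0.0, 1.0]] 282.47475062403237 0.014986558816391382
```

View pics/w1.png

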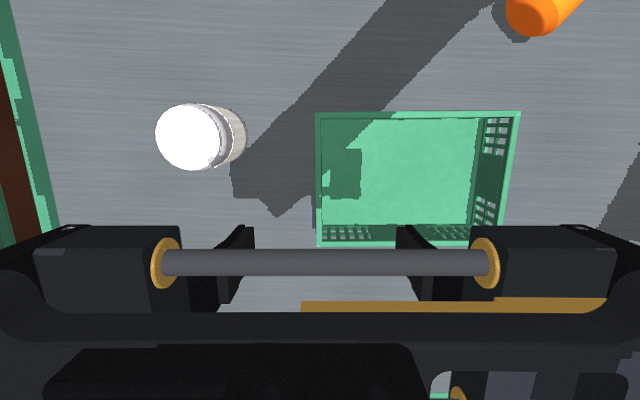

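The wrist view shows the crate rim with its left (-y) wall at column 317, from row 113 to row 246. A white-lidded bystander at (190,137) stands near that wall.

```bash
cat >> h.py <<'E'
from scipy.spatial.transform import Rotation as Q
def wcam(s,c):
    M=np.eye(4);M[:3,:3]=Q.from_quat(s['eef_rot']).as_matrix();M[:3,3]=s['ee_pos'];M=np.linalg.inv(M@c['hand_eye'])
    return dict(c,R=M[:3,:3],t=M[:3,3])
E
python3 - <<'E'
from h import *
W=wcam(*pickle.load(open('w1.pkl','rb')))
d=pickle.load(open('d.pkl','rb'));T,S=d['top'],d['scene']
pr=lambda n,a:print(n,np.round(a,3).tolist())
pr('rim',onz(W,[(316,113),(520,112),(505,244),(317,246)],.07))
pr('near',onz(W,[(188,137)],.105));pr('near base R',onz(W,[(245,138)],.0))
pr('near top',onz(T,[(447,217)],.105))
t=lambda p:np.array(p)/3.33+[185,130]
pr('jar by chute',onz(T,t([(331,56)]),.10));pr('bottle',onz(T,t([(518,33)]),.2))
E
```

```text
rim [[0.474, -0.409, 0.07], [0.466, -0.174, 0.07], [0.629, -0.159, 0.07], [0.64, -0.403, 0.07]]
near [[0.504, -0.542, 0.105]]
near base R [[0.509, -0.511, 0.0]]
near top [[0.505, -0.532, 0.105]]
jar by chute [[0.783, 0.067, 0.1]]
bottle [[0.77, -0.146, 0.2]]
```

```bash

python3 -m crank '[{"claw":-1,"dx":-0.8,"dy":-0.17,"dz":0.5,"ax":0,"ay":0,"az":0},{"claw":-1,"dx":0,"dy":0,"dz":1,"ax":0,"ay":0,"az":0},{"claw":-1,"dx":0,"dy":0,"dz":1,"ax":0,"ay":0,"az":0},{"claw":-1,"dx":0,"dy":0,"dz":1,"ax":0,"ay":0,"az":0},{"claw":-1,"dx":0,"dy":0,"dz":1,"ax":0,"ay":0,"az":0},{"claw":-1,"dx":0,"dy":0,"dz":0.5,"ax":0,"ay":0,"az":0},{"claw":-1,"dx":0,"dy":0,"dz":0,"ax":0,"ay":0,"az":0},{"claw":-1,"dx":0,"dy":0,"dz":0,"ax":0,"ay":0,"az":0}]'>/dev/null
python3 go.py 0.580 -0.402 0.045 92
```

```text
t 4.32 pos [ 0.5818 -0.3995  0.1141] F [-0.1 -0.4  1.4] w 0.0871 g 0.0
shift rows(now) [ 0.06 -0.08  2.3 ] (after turn) [ 0.06 -0.08  2.3 ] turn rows [0.01 0.   0.03]
```

```bash

python3 -m crank '[{"claw":-1,"dx":0.06,"dy":-0.08,"dz":0.8,"ax":0,"ay":0,"az":0},{"claw":-1,"dx":0,"dy":0,"dz":0.8,"ax":0,"ay":0,"az":0},{"claw":-1,"dx":0,"dy":0,"dz":0.7,"ax":0,"ay":0,"az":0},{"claw":-1,"dx":0,"dy":0,"dz":0,"ax":0,"ay":0,"az":0},{"claw":-1,"dx":0,"dy":0,"dz":0,"ax":0,"ay":0,"az":0}]' 20
python3 -m crank '[{"claw":1,"dx":0,"dy":0,"dz":0,"ax":0,"ay":0,"az":0},{"claw":1,"dx":0,"dy":0,"dz":0,"ax":0,"ay":0,"az":0},{"claw":1,"dx":0,"dy":0,"dz":0,"ax":0,"ay":0,"az":0},{"claw":1,"dx":0,"dy":0,"dz":0,"ax":0,"ay":0,"az":0},{"claw":1,"dx":0,"dy":0,"dz":0,"ax":0,"ay":0,"az":0},{"claw":1,"dx":0,"dy":0,"dz":0,"ax":0,"ay":0,"az":0},{"claw":1,"dx":0,"dy":0,"dz":0,"ax":0,"ay":0,"az":0},{"claw":1,"dx":0,"dy":0,"dz":0,"ax":0,"ay":0,"az":0}]' 20
python3 go.py 0.531 -0.171 0.045 77.1
```

```text
time: 4.73
ee_pos: [0.5801, -0.4033, 0.0461]
eef_rot: [-0.018, 1.0, -0.0, 0.0]
ft_force: [-0.3, -0.4, -0.1]
width: 0.087
grip_force: 0.0
time: 5.4
ee_pos: [0.5792, -0.4036, 0.0445]
eef_rot: [-0.018, 1.0, 0.0, -0.0]
ft_force: [0.9, -0.1, -0.2]
width: 0.0416
grip_force: 0.0
t 5.4 pos [ 0.5792 -0.4036  0.0445] F [ 0.9 -0.1 -0.2] w 0.0416 g 0.0
shift rows(now) [ 1.33  7.81 -0.02] (after turn) [ 3.3   7.2  -0.02] turn rows [ 0.  -0.   2.5]
```

```bash

python3 -m crank '[{"claw":1,"dx":0,"dy":0,"dz":0,"ax":0,"ay":0,"az":0},{"claw":1,"dx":0,"dy":0,"dz":0,"ax":0,"ay":0,"az":0},{"claw":1,"dx":0,"dy":0,"dz":0,"ax":0,"ay":0,"az":0},{"claw":1,"dx":0,"dy":0,"dz":0,"ax":0,"ay":0,"az":0},{"claw":1,"dx":0,"dy":0,"dz":0,"ax":0,"ay":0,"az":0},{"claw":1,"dx":0,"dy":0,"dz":0,"ax":0,"ay":0,"az":0},{"claw":1,"dx":0,"dy":0,"dz":0,"ax":0,"ay":0,"az":0},{"claw":1,"dx":0,"dy":0,"dz":0,"ax":0,"ay":0,"az":0}]' 30
```

```text
time: 6.07
ee_pos: [0.5793, -0.4036, 0.0445]
eef_rot: [-0.018, 1.0, 0.0, -0.0]
ft_force: [-0.1, -0.4, 0.5]
width: 0.0078
grip_force: 30.0
```

```bash

python3 -m crank '[{"claw":1,"dx":0,"dy":0.5,"dz":0,"ax":0,"ay":0,"az":0.3},{"claw":1,"dx":0,"dy":0.5,"dz":0,"ax":0,"ay":0,"az":0.35},{"claw":1,"dx":0,"dy":0.5,"dz":0,"ax":0,"ay":0,"az":0.35},{"claw":1,"dx":0,"dy":0.5,"dz":0,"ax":0,"ay":0,"az":0.35},{"claw":1,"dx":0,"dy":0.5,"dz":0,"ax":0,"ay":0,"az":0.35},{"claw":1,"dx":0,"dy":0.5,"dz":0,"ax":0,"ay":0,"az":0.4},{"claw":1,"dx":0,"dy":0.5,"dz":0,"ax":0,"ay":0,"az":0.4},{"claw":1,"dx":0,"dy":0,"dz":0,"ax":0,"ay":0,"az":0}]'
python3 go.py 0.531 -0.171 0.045 77.1
```

```text
time: 6.73
ee_pos: [0.5879, -0.2958, 0.0445]
eef_rot: [0.112, 0.994, 0.001, 0.0]
ft_force: [2.1, 1.9, -1.3]
width: 0.008
grip_force: 30.0
t 6.73 pos [ 0.5879 -0.2958  0.0445] F [ 2.1  1.9 -1.3] w 0.008 g 30.01044709682901
shift rows(now) [ 2.77  3.63 -0.01] (after turn) [ 2.78  3.63 -0.02] turn rows [0.02 0.   0.01]
```

```bash

python3 -m crank '[{"claw":1,"dx":0.46,"dy":0.3,"dz":0,"ax":0,"ay":0,"az":0},{"claw":1,"dx":0.46,"dy":0.3,"dz":0,"ax":0,"ay":0,"az":0},{"claw":1,"dx":0.46,"dy":0.3,"dz":0,"ax":0,"ay":0,"az":0},{"claw":1,"dx":0.46,"dy":0.3,"dz":0,"ax":0,"ay":0,"az":0},{"claw":1,"dx":0.46,"dy":0.3,"dz":0,"ax":0,"ay":0,"az":0},{"claw":1,"dx":0.46,"dy":0.3,"dz":0,"ax":0,"ay":0,"az":0},{"claw":1,"dx":0,"dy":0,"dz":0,"ax":0,"ay":0,"az":0}]'
python3 go.py 0.531 -0.171 0.045 77.1
python3 - <<'E'
from bench import r
import cv2,pickle
import numpy as np
s=r.read_state();c=r.camera('wrist');t=r.camera('top');pickle.dump((s,c,t),open('w2.pkl','wb'))
a=cv2.resize(t['color'][120:240,185:425],(800,400),interpolation=cv2.INTER_CUBIC)
b=cv2.resize(c['color'][:160],(800,200))
cv2.imwrite('pics/w2.png',np.vstack([a,b])[:,:,::-1])
E
```

```text
time: 7.32
ee_pos: [0.5165, -0.2269, 0.0445]
eef_rot: [0.112, 0.994, 0.001, -0.0]
ft_force: [0.1, 1.6, -3.0]
width: 0.0079
grip_force: 30.0
t 7.32 pos [ 0.5165 -0.2269  0.0445] F [ 0.1  1.6 -3. ] w 0.0079 g 29.999627493216394
shift rows(now) [-0.06  1.93 -0.01] (after turn) [-0.05  1.93 -0.02] turn rows [ 0.01 -0.01  0.01]
```

View pics/w2.png

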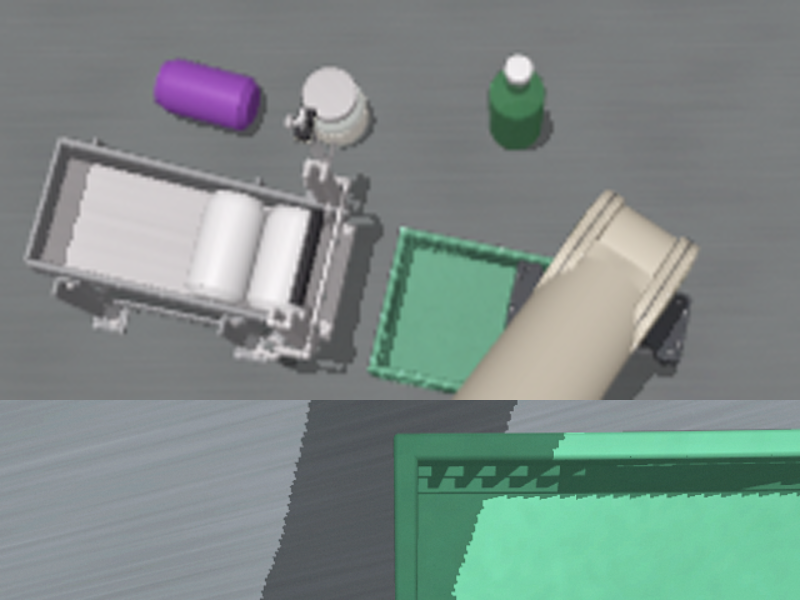

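The upper picture (top crop) shows the crate's near rim corners at (401,229) and (371,372), in line with the chute. The lip's edge runs from about (359,222), and all bystanders are still standing.

```bash
python3 - <<'E'
from h import *
s,c,T=pickle.load(open('w2.pkl','rb'))
t=lambda p:np.array(p)/3.3333+[185,120]
W=wcam(s,c);w=lambda p:np.array(p)*.8-[0,320]
a=np.radians(77.1);Y=np.array([np.cos(a),np.sin(a)]);X=np.array([Y[1],-Y[0]]);L=np.array([.559,.0535])
def pr(n,p):
    q=p[:,:2]-L;print(n,p[:,:2].round(3).tolist(),'chute',np.c_[q@X,q@Y].round(3).tolist())
pr('crate near',onz(T,t([(401,229),(371,372)]),.07))
pr('crate side',onz(T,t([(401,229),(540,261)]),.07))
pr('lip edge?',onz(T,t([(357,226),(333,340)]),.088))
pr('bar',onz(T,t([(322,208),(298,303)]),.207))
print('wrist corner',onz(W,w([(396,433)]),.07))
# lip: profile along chute axis in top pic, intensity at z=.088, for 5 lateral positions
Z=.088
for x in(-.04,-.02,0,.02,.04):
    P=np.array([np.r_[L+X*x+Y*y,Z] for y in np.arange(-.03,.02,.0025)])
    uv=cv2.projectPoints(P,cv2.Rodrigues(T['R'])[0],T['t'],T['mtx'],np.array([T['k1'],0,0,0.]))[0][:,0].astype(np.float32)
    g=cv2.cvtColor(T['color'],cv2.COLOR_RGB2GRAY)
    print(x,cv2.remap(g,uv[:,0],uv[:,1],1).ravel().tolist())
E
```

```text
crate near [[0.624, -0.012], [0.46, 0.021]] chute [[0.078, -0.049], [-0.09, -0.054]]
crate side [[0.624, -0.012], [0.585, -0.171]] chute [[0.078, -0.049], [0.075, -0.213]]
lip edge? [[0.624, 0.037], [0.494, 0.062]] chute [[0.067, -0.002], [-0.066, -0.006]]
bar [[0.615, 0.06], [0.516, 0.083]] chute [[0.053, 0.019], [-0.049, 0.019]]
wrist corner [[ 0.41186742 -0.20613332  0.07      ]]
-0.04 [117, 102, 89, 84, 84, 83, 83, 83, 83, 84, 84, 92, 108, 135, 147, 149, 149, 147, 144, 140]
-0.02 [125, 122, 107, 83, 83, 83, 84, 83, 83, 83, 85, 93, 113, 132, 145, 147, 146, 142, 123, 125]
0 [125, 120, 111, 90, 84, 84, 84, 84, 83, 83, 85, 91, 116, 138, 143, 145, 147, 146, 143, 144]
0.02 [123, 114, 89, 84, 83, 83, 83, 83, 82, 82, 82, 86, 103, 136, 142, 145, 146, 145, 144, 144]
0.04 [122, 120, 96, 82, 83, 83, 83, 83, 83, 82, 82, 89, 101, 132, 145, 145, 147, 145, 137, 136]
```

```bash

python3 -m crank '[{"claw":1,"dx":-0.02,"dy":0.35,"dz":0,"ax":0,"ay":0,"az":0.05},{"claw":1,"dx":-0.02,"dy":0.35,"dz":0,"ax":0,"ay":0,"az":0.05},{"claw":1,"dx":-0.02,"dy":0.35,"dz":0,"ax":0,"ay":0,"az":0.05},{"claw":1,"dx":-0.02,"dy":0.35,"dz":0,"ax":0,"ay":0,"az":0},{"claw":1,"dx":-0.02,"dy":0.35,"dz":0,"ax":0,"ay":0,"az":0},{"claw":1,"dx":0,"dy":0.33,"dz":0,"ax":0,"ay":0,"az":0},{"claw":1,"dx":0,"dy":0,"dz":0,"ax":0,"ay":0,"az":0},{"claw":1,"dx":0,"dy":0,"dz":0,"ax":0,"ay":0,"az":0}]'
python3 -m crank '[{"claw":0.6,"dx":0,"dy":0,"dz":0,"ax":0,"ay":0,"az":0},{"claw":0.4,"dx":0,"dy":0,"dz":0,"ax":0,"ay":0,"az":0},{"claw":0.2,"dx":0,"dy":0,"dz":0,"ax":0,"ay":0,"az":0},{"claw":0.2,"dx":0,"dy":0,"dz":0,"ax":0,"ay":0,"az":0},{"claw":0.2,"dx":0,"dy":0,"dz":0,"ax":0,"ay":0,"az":0},{"claw":0.2,"dx":0,"dy":0,"dz":0,"ax":0,"ay":0,"az":0}]'
python3 go.py 0.5635 0.0755 0.32 77.1
```

```text
time: 8.08
ee_pos: [0.5358, -0.1667, 0.0444]
eef_rot: [0.119, 0.993, 0.0, -0.0]
ft_force: [0.1, 1.1, -3.2]
width: 0.0077
grip_force: 30.0
time: 8.58
ee_pos: [0.5355, -0.1683, 0.0446]
eef_rot: [0.121, 0.993, 0.0, 0.0]
ft_force: [-0.0, 0.0, 1.2]
width: 0.0333
grip_force: 0.0
t 8.58 pos [ 0.5355 -0.1683  0.0446] F [-0.   0.   1.2] w 0.0333 g 0.0
shift rows(now) [ 1.04  8.11 -9.18] (after turn) [ 0.9   8.13 -9.18] turn rows [ 0.    0.   -0.16]
```

```bash

python3 -m crank '[{"claw":0.2,"dx":0,"dy":0,"dz":-0.5,"ax":0,"ay":0,"az":0},{"claw":0.2,"dx":0,"dy":0,"dz":-1,"ax":0,"ay":0,"az":0},{"claw":0.2,"dx":0,"dy":0,"dz":-1,"ax":0,"ay":0,"az":0},{"claw":0.2,"dx":0,"dy":0,"dz":-1,"ax":0,"ay":0,"az":0},{"claw":0.2,"dx":0,"dy":0,"dz":-1,"ax":0,"ay":0,"az":0},{"claw":0.2,"dx":0,"dy":0,"dz":-1,"ax":0,"ay":0,"az":0},{"claw":0.2,"dx":0,"dy":0,"dz":-1,"ax":0,"ay":0,"az":0},{"claw":0.2,"dx":0,"dy":0,"dz":-1,"ax":0,"ay":0,"az":-0.16}]' >/dev/null
python3 -m crank '[{"claw":0,"dx":0,"dy":0,"dz":-1,"ax":0,"ay":0,"az":0},{"claw":0,"dx":0,"dy":0,"dz":-0.5,"ax":0,"ay":0,"az":0},{"claw":0,"dx":0,"dy":0,"dz":0,"ax":0,"ay":0,"az":0},{"claw":0,"dx":0,"dy":0,"dz":0,"ax":0,"ay":0,"az":0}]'
python3 go.py 0.5635 0.0755 0.30 77.1
python3 - <<'E'
from bench import r
import cv2,pickle
import numpy as np
s=r.read_state();c=r.camera('wrist');t=r.camera('scene');pickle.dump((s,c,t),open('w3.pkl','wb'))
a=cv2.resize(t['color'][130:280,240:480],(640,400),interpolation=cv2.INTER_CUBIC)
b=c['color'][:200]
cv2.imwrite('pics/w3.png',np.vstack([a,b])[:,:,::-1])
E
```

```text
time: 9.58
ee_pos: [0.5357, -0.1683, 0.3149]
eef_rot: [0.112, 0.994, 0.0, 0.001]
ft_force: [0.2, -0.5, -0.8]
width: 0.0428
grip_force: 0.0
t 9.58 pos [ 0.5357 -0.1683  0.3149] F [ 0.2 -0.5 -0.8] w 0.0428 g 0.0
shift rows(now) [0.91 8.13 0.5 ] (after turn) [0.91 8.13 0.5 ] turn rows [0.   0.01 0.  ]
```

View pics/w3.png

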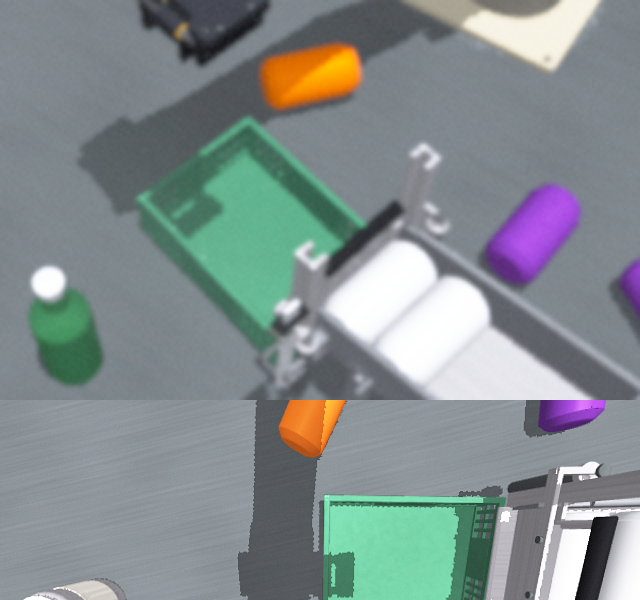

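The crate lies in line under the lip. In the wrist part its rim corners are at (324,96) and about (505,97), and the lip's edge is near column 497. The cans and bystanders are unmoved.

```bash
python3 - <<'E'
from h import *
s,c,S=pickle.load(open('w3.pkl','rb'));W=wcam(s,c)
a=np.radians(77.1);Y=np.array([np.cos(a),np.sin(a)]);X=np.array([Y[1],-Y[0]]);L=np.array([.559,.0535])
def pr(n,p):
    q=p[:,:2]-L;print(n,np.c_[q@X,q@Y].round(3).tolist())
pr('wr rim',onz(W,[(324,96),(440,97),(324,200)],.07))
pr('wr lip',onz(W,[(499,110),(495,190)],.088))
t=lambda p:np.array(p)*.375+[240,130]
pr('sc rim',onz(S,t([(248,120),(138,199),(264,344),(362,222)]),.07))
m=cv2.inRange(cv2.cvtColor(c['color'],cv2.COLOR_RGB2HSV),(65,80,40),(85,255,255))
print([ (v,int(np.flatnonzero(m[v,250:])[0]+250)) for v in range(110,230,20)])
E
```

```text
wr rim [[-0.079, -0.222], [-0.077, -0.07], [0.063, -0.222]]
wr lip [[-0.06, -0.001], [0.044, 0.011]]
sc rim [[-0.075, -0.216], [0.089, -0.221], [0.105, 0.001], [-0.075, -0.031]]
[(110, 324), (130, 324), (150, 323), (170, 323), (190, 323), (210, 323)]
```

```bash

python3 -m crank '[{"claw":-0.4,"dx":0.1,"dy":0.9,"dz":0,"ax":0,"ay":0,"az":0},{"claw":-0.4,"dx":0.1,"dy":1,"dz":0,"ax":0,"ay":0,"az":0},{"claw":-0.4,"dx":0.1,"dy":1,"dz":0,"ax":0,"ay":0,"az":0},{"claw":-0.4,"dx":0.1,"dy":1,"dz":0,"ax":0,"ay":0,"az":0},{"claw":-0.4,"dx":0.1,"dy":1,"dz":0,"ax":0,"ay":0,"az":0},{"claw":-0.4,"dx":0.1,"dy":1,"dz":0,"ax":0,"ay":0,"az":0},{"claw":-0.4,"dx":0.15,"dy":1,"dz":0,"ax":0,"ay":0,"az":0},{"claw":-0.4,"dx":0.15,"dy":1,"dz":0,"ax":0,"ay":0,"az":0}]' >/dev/null
python3 -m crank '[{"claw":-0.4,"dx":0,"dy":0.2,"dz":0.3,"ax":0,"ay":0,"az":0},{"claw":-0.4,"dx":0,"dy":0,"dz":0,"ax":0,"ay":0,"az":0},{"claw":-0.4,"dx":0,"dy":0,"dz":0,"ax":0,"ay":0,"az":0}]'
python3 go.py 0.5635 0.0755 0.199 77.1
python3 - <<'E'
from bench import r
import cv2,pickle
s=r.read_state();c=r.camera('wrist');pickle.dump((s,c),open('w4.pkl','wb'));cv2.imwrite('pics/w4.png',c['color'][:,:,::-1])
E
```

```text
time: 10.6
ee_pos: [0.5627, 0.0741, 0.3042]
eef_rot: [0.112, 0.994, -0.001, -0.001]
ft_force: [-0.2, -0.6, -0.0]
width: 0.0612
grip_force: 0.0
t 10.6 pos [0.5627 0.0741 0.3042] F [-0.2 -0.6 -0. ] w 0.0612 g 0.0
shift rows(now) [-0.02  0.06  3.51] (after turn) [-0.02  0.05  3.51] turn rows [-0.02 -0.02  0.01]
```

View pics/w4.png

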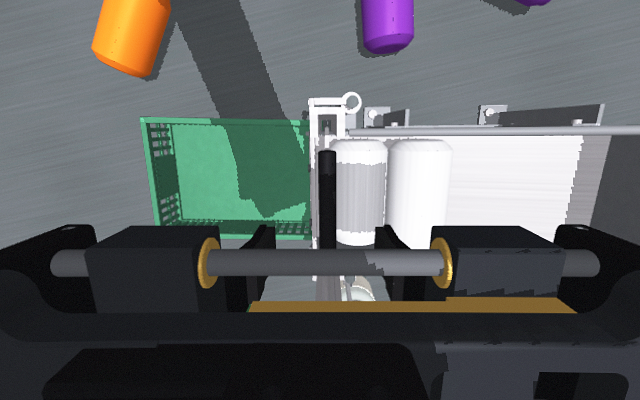

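The black bar lies at columns 320-336 between the open fingers, with its end at row 150; both cans are still behind it.

```bash
python3 - <<'E'
from h import *
W=wcam(*pickle.load(open('w4.pkl','rb')))
a=np.radians(77.1);Y=np.array([np.cos(a),np.sin(a)]);X=np.array([Y[1],-Y[0]])
p=onz(W,[(327.5,152),(328,225)],.209)[:,:2];print(p,np.degrees(np.arctan2(*(p[1]-p[0])[::-1])),'mid by end',p[0]+X*.052)
E
```

```text
[[0.51726937 0.08686746]
 [0.58218848 0.07262243]] -12.37612350162329 mid by end [0.56795695 0.07525846]
```

```bash

python3 -m crank '[{"claw":-0.4,"dx":-0.08,"dy":0.07,"dz":0.8,"ax":0,"ay":0,"az":0},{"claw":-0.4,"dx":0,"dy":0,"dz":0.8,"ax":0,"ay":0,"az":0},{"claw":-0.4,"dx":0,"dy":0,"dz":0.8,"ax":0,"ay":0,"az":0},{"claw":-0.4,"dx":0,"dy":0,"dz":0.8,"ax":0,"ay":0,"az":0},{"claw":-0.4,"dx":0,"dy":0,"dz":0.3,"ax":0,"ay":0,"az":0},{"claw":-0.4,"dx":0,"dy":0,"dz":0,"ax":0,"ay":0,"az":0},{"claw":-0.4,"dx":0,"dy":0,"dz":0,"ax":0,"ay":0,"az":0}]' 40
python3 -m crank '[{"claw":1,"dx":0,"dy":0,"dz":0,"ax":0,"ay":0,"az":0},{"claw":1,"dx":0,"dy":0,"dz":0,"ax":0,"ay":0,"az":0},{"claw":1,"dx":0,"dy":0,"dz":0,"ax":0,"ay":0,"az":0},{"claw":1,"dx":0,"dy":0,"dz":0,"ax":0,"ay":0,"az":0},{"claw":1,"dx":0,"dy":0,"dz":0,"ax":0,"ay":0,"az":0},{"claw":1,"dx":0,"dy":0,"dz":0,"ax":0,"ay":0,"az":0},{"claw":1,"dx":0,"dy":0,"dz":0,"ax":0,"ay":0,"az":0},{"claw":1,"dx":0,"dy":0,"dz":0,"ax":0,"ay":0,"az":0}]' 40
python3 -m crank '[{"claw":1,"dx":0,"dy":0,"dz":0,"ax":0,"ay":0,"az":0},{"claw":1,"dx":0,"dy":0,"dz":0,"ax":0,"ay":0,"az":0}]' 40
```

```text
time: 11.23
ee_pos: [0.5664, 0.0754, 0.2014]
eef_rot: [0.113, 0.994, 0.0, 0.0]
ft_force: [0.4, 0.2, 1.3]
width: 0.0611
grip_force: 0.0
time: 11.9
ee_pos: [0.5659, 0.0757, 0.2005]
eef_rot: [0.112, 0.994, -0.001, -0.0]
ft_force: [-4.5, -14.8, 3.4]
width: 0.0153
grip_force: 9.4
time: 12.07
ee_pos: [0.5659, 0.0756, 0.2005]
eef_rot: [0.112, 0.994, -0.0, -0.0]
ft_force: [-2.3, -3.2, 1.6]
width: 0.0147
grip_force: 40.0
```

```bash
python3 - <<'E'
from h import *
d=pickle.load(open('d.pkl','rb'))
a=np.radians(77.1);Y=np.array([np.cos(a),np.sin(a)]);X=np.array([Y[1],-Y[0]]);L=np.array([.560,.0535])
for n,xs in(('scene',(.110,.115,.12,.125,.13,.135)),('top',(.115,.125,.135))):
  c=d[n];g=cv2.cvtColor(c['color'],cv2.COLOR_RGB2GRAY)
  print(n,'z from .20 step .004')
  for x in xs:
   for y in (.039,.047,.055):
    P=np.array([np.r_[L+X*x+Y*y,z] for z in np.arange(.20,.29,.004)])
    uv=cv2.projectPoints(P,cv2.Rodrigues(c['R'])[0],c['t'],c['mtx'],np.array([c['k1'],0,0,0.]))[0][:,0].astype(np.float32)
    print(x,y,uv[0].round(0),uv[-1].round(0),cv2.remap(g,uv[:,0],uv[:,1],1).ravel().tolist())
big=[cv2.resize(d['scene']['color'][225:270,325:375],(500,450),interpolation=cv2.INTER_CUBIC),cv2.resize(d['top']['color'][145:175,262:282],(300,450),interpolation=cv2.INTER_CUBIC)]
cv2.imwrite('pics/mk.png',np.hstack(big)[:,:,::-1])
E
```

```text
scene z from .20 step .004
0.11 0.039 [349. 251.] [352. 235.] [89, 86, 90, 104, 122, 139, 157, 174, 193, 212, 225, 230, 224, 200, 168, 144, 132, 129, 129, 129, 130, 130, 129]
0.11 0.047 [352. 253.] [354. 238.] [210, 199, 178, 152, 127, 105, 89, 81, 75, 78, 80, 82, 85, 101, 118, 131, 131, 129, 127, 127, 127, 128, 128]
0.11 0.055 [354. 256.] [357. 240.] [187, 203, 209, 207, 198, 175, 155, 139, 132, 128, 125, 118, 111, 107, 108, 118, 128, 135, 138, 139, 139, 138, 139]
0.115 0.039 [348. 252.] [350. 237.] [80, 81, 86, 103, 120, 139, 156, 174, 194, 217, 232, 242, 243, 233, 214, 182, 156, 139, 132, 131, 130, 130, 131]
0.115 0.047 [350. 255.] [352. 239.] [170, 175, 177, 168, 153, 127, 104, 85, 79, 86, 99, 116, 124, 134, 146, 166, 179, 183, 168, 148, 135, 129, 128]
0.115 0.055 [353. 257.] [355. 242.] [176, 189, 204, 219, 224, 221, 212, 186, 162, 140, 128, 116, 104, 89, 80, 76, 80, 94, 108, 120, 127, 132, 133]
0.12 0.039 [347. 254.] [348. 238.] [74, 69, 72, 83, 99, 120, 141, 158, 172, 195, 220, 236, 241, 240, 233, 214, 189, 161, 145, 138, 133, 131, 130]
0.12 0.047 [349. 256.] [351. 240.] [151,
[... 2183 characters left out ...]
2.] [275. 154.] [103, 100, 98, 102, 103, 100, 87, 75, 69, 66, 62, 58, 55, 63, 73, 85, 100, 126, 152, 169, 182, 197, 213]
0.125 0.055 [277. 161.] [273. 153.] [62, 48, 53, 60, 63, 65, 70, 81, 97, 117, 131, 139, 150, 169, 190, 203, 200, 182, 152, 132, 127, 125, 124]
0.135 0.039 [282. 159.] [278. 151.] [177, 176, 180, 184, 185, 187, 190, 192, 186, 182, 176, 163, 146, 148, 139, 117, 104, 96, 101, 132, 160, 180, 201]
0.135 0.047 [280. 159.] [276. 151.] [151, 149, 147, 145, 139, 124, 106, 94, 83, 72, 63, 66, 65, 63, 62, 66, 73, 103, 132, 150, 166, 176, 176]
0.135 0.055 [277. 159.] [274. 150.] [66, 62, 58, 56, 62, 73, 83, 95, 118, 144, 167, 180, 191, 207, 223, 210, 175, 148, 133, 126, 127, 127, 127]
```

View pics/mk.png

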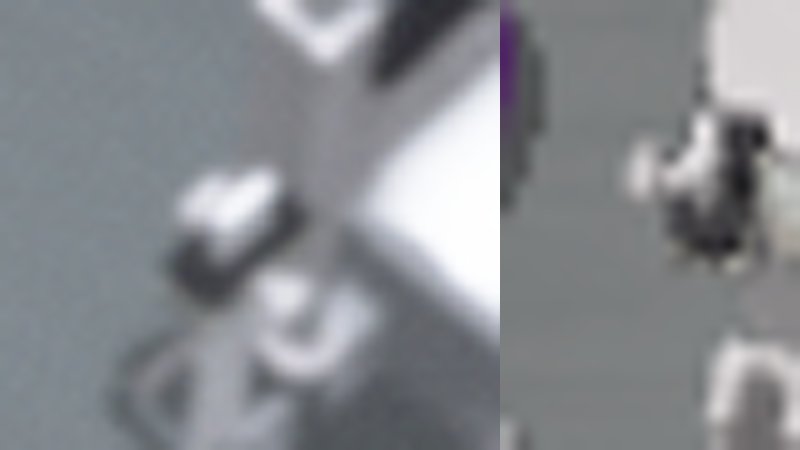

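The mark is only a few pixels across in these crops: a dark clamp near scene pixel (348,250) with a white bar tip above it. I'll let go of the handle and look at it closely with the wrist camera from two sides.

```bash

python3 -m crank '[{"claw":-0.4,"dx":0,"dy":0,"dz":0,"ax":0,"ay":0,"az":0},{"claw":-0.4,"dx":0,"dy":0,"dz":0,"ax":0,"ay":0,"az":0},{"claw":-0.4,"dx":0,"dy":0,"dz":0,"ax":0,"ay":0,"az":0},{"claw":-0.4,"dx":0,"dy":0,"dz":0,"ax":0,"ay":0,"az":0},{"claw":-0.4,"dx":0,"dy":0,"dz":-1,"ax":0,"ay":0,"az":0},{"claw":-0.4,"dx":0,"dy":0,"dz":-1,"ax":0,"ay":0,"az":0},{"claw":-0.4,"dx":0,"dy":0,"dz":-1,"ax":0,"ay":0,"az":0},{"claw":-0.4,"dx":0,"dy":0,"dz":-1,"ax":0,"ay":0,"az":0}]' 40
python3 go.py 0.70 -0.08 0.32 77.1
```

```text
time: 12.73
ee_pos: [0.5659, 0.0766, 0.322]
eef_rot: [0.112, 0.994, 0.0, 0.0]
ft_force: [0.4, -0.3, 0.8]
width: 0.0572
grip_force: 0.0
t 12.73 pos [0.5659 0.0766 0.322 ] F [ 0.4 -0.3  0.8] w 0.0572 g 0.0
shift rows(now) [-5.52 -4.1   0.06] (after turn) [-5.52 -4.09  0.07] turn rows [0.   0.   0.01]
```

```bash

python3 -m crank '[{"claw":-0.4,"dx":-0.8,"dy":-0.6,"dz":0,"ax":0,"ay":0,"az":0},{"claw":-0.4,"dx":-0.8,"dy":-0.6,"dz":0,"ax":0,"ay":0,"az":0},{"claw":-0.4,"dx":-0.8,"dy":-0.6,"dz":0,"ax":0,"ay":0,"az":0},{"claw":-0.4,"dx":-0.8,"dy":-0.6,"dz":0,"ax":0,"ay":0,"az":0},{"claw":-0.8,"dx":-0.8,"dy":-0.6,"dz":0,"ax":0,"ay":0,"az":0},{"claw":-0.4,"dx":-0.8,"dy":-0.6,"dz":0,"ax":0,"ay":0,"az":0},{"claw":-0.4,"dx":-0.72,"dy":-0.5,"dz":0,"ax":0,"ay":0,"az":0},{"claw":-0.4,"dx":0,"dy":0,"dz":0,"ax":0,"ay":0,"az":0}]'>/dev/null
python3 -m crank '[{"claw":-0.4,"dx":0,"dy":0,"dz":0,"ax":0,"ay":0,"az":0},{"claw":-0.4,"dx":0,"dy":0,"dz":0,"ax":0,"ay":0,"az":0}]'
cat > snap.py <<'E'
import sys;from h import *;from bench import r
s=r.read_state();c=r.camera('wrist');pickle.dump((s,c),open(sys.argv[1],'wb'));W=wcam(s,c)
P=np.array([[.691,.071,.243],[.636,.057,.272]]);print(s['ee_pos'].round(4),cv2.projectPoints(P,cv2.Rodrigues(W['R'])[0],W['t'],W['mtx'],np.array([W['k1'],0,0,0.]))[0][:,0].round(0))
E
python3 snap.py m1.pkl; python3 go.py 0.752 0.152 0.32 77.1
```

```text
time: 13.57
ee_pos: [0.7001, -0.0797, 0.3203]
eef_rot: [0.112, 0.994, 0.0, -0.0]
ft_force: [0.5, -0.3, 1.2]
width: 0.0609
grip_force: 0.0
[ 0.7001 -0.0797  0.3203] [[506. 159.]
 [507.  87.]]
t 13.62 pos [ 0.7    -0.0792  0.3207] F [-0.  -0.4  0. ] w 0.0612 g 0.0
shift rows(now) [0.02 7.9  0.03] (after turn) [0.03 7.9  0.02] turn rows [0.01 0.   0.02]
```

```bash

python3 -m crank '[{"claw":-0.4,"dx":0,"dy":1,"dz":-0.2,"ax":0,"ay":0,"az":0},{"claw":-0.4,"dx":0,"dy":1,"dz":0,"ax":0,"ay":0,"az":0},{"claw":-0.4,"dx":0,"dy":1,"dz":0,"ax":0,"ay":0,"az":0},{"claw":-0.4,"dx":0,"dy":1,"dz":0,"ax":0,"ay":0,"az":0},{"claw":-0.4,"dx":0,"dy":1,"dz":0,"ax":0,"ay":0,"az":0},{"claw":-0.4,"dx":0,"dy":1,"dz":0,"ax":0,"ay":0,"az":0},{"claw":-0.4,"dx":0,"dy":1,"dz":0,"ax":0,"ay":0,"az":0},{"claw":-0.4,"dx":0,"dy":0.8,"dz":0,"ax":0,"ay":0,"az":0}]'>/dev/null
python3 -m crank '[{"claw":-0.4,"dx":0,"dy":0,"dz":0,"ax":0,"ay":0,"az":0},{"claw":-0.4,"dx":0,"dy":0,"dz":0,"ax":0,"ay":0,"az":0}]'
python3 snap.py m2.pkl
python3 - <<'E'
import pickle,cv2,numpy as np
a=pickle.load(open('m1.pkl','rb'))[1]['color'];b=pickle.load(open('m2.pkl','rb'))[1]['color']
f=lambda i,x:cv2.resize(i[60:210,x:x+100],(400,600),interpolation=cv2.INTER_CUBIC)
cv2.imwrite('pics/m.png',np.hstack([f(a,450),f(b,120)])[:,:,::-1])
E
```

```text
time: 14.45
ee_pos: [0.7516, 0.1511, 0.3266]
eef_rot: [0.11, 0.994, 0.0, -0.0]
ft_force: [0.3, -1.1, 0.2]
width: 0.0609
grip_force: 0.0
[0.7516 0.1511 0.3266] [[213. 160.]
 [151.  90.]]
```

```bash
python3 - <<'E'
import pickle,cv2,numpy as np
a=pickle.load(open('m1.pkl','rb'))[1]['color'];b=pickle.load(open('m2.pkl','rb'))[1]['color']
f=lambda i,x:cv2.resize(i[60:210,x:x+100],(400,600),interpolation=cv2.INTER_CUBIC)
cv2.imwrite('pics/m.png',np.hstack([f(a,455),f(b,140)])[:,:,::-1])
E
```

```text
(no output)
```

View pics/m.png

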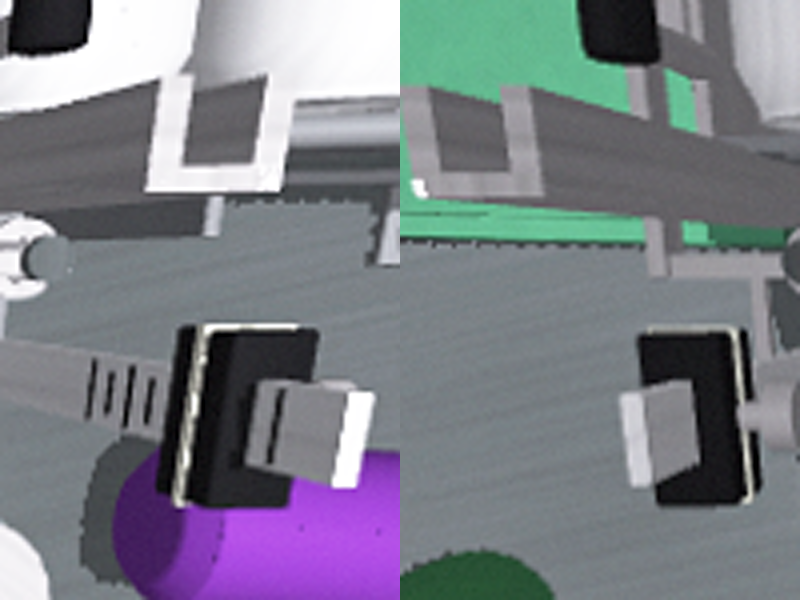

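The left half (seen from -y) shows the white line on the clamp's front face from (203,328) to (180,504), and the guide-top corners at (147,190) and (279,190). The right half (seen from +y) shows the line on the far face from (738,330) to (748,500), and the guide corner at (541,192).

```bash
python3 - <<'E'
from h import *
A=wcam(*pickle.load(open('m1.pkl','rb')));B=wcam(*pickle.load(open('m2.pkl','rb')))
a=lambda p:np.array([p],float)/4+[455,60]
b=lambda p:(np.array([p],float)-[400,0])/4+[140,60]
for n,p,q in(('-x-y',(204,328),(648,330)),('-x+y',(298,326),(735,331)),('guide-y',(147,190),(424,190)),('guide+y',(279,190),(541,192)),('bar tip',(354,438),(633,438))):
    print(n,tri(A,a(p),B,b(q)))
an=np.radians(77.1);Y=np.array([np.cos(an),np.sin(an),0]);L=np.array([.560,.0535,0])
for C,uv,y in((A,a((192,416)),.039),(B,b((743,415)),.055)):
    o,d=ray(C,uv);print(o+d[0]*((y-(o-L)@Y)/(d[0]@Y)))
E
```

```text
-x-y (array([0.67600613, 0.06875024, 0.24807175]), np.float64(0.0003072588718541719))
-x+y (array([0.67972821, 0.08567387, 0.24865519]), np.float64(8.183021317489734e-05))
guide-y (array([0.64618061, 0.04810738, 0.26958422]), np.float64(0.001085635074934614))
guide+y (array([0.65104291, 0.06838391, 0.2712161 ]), np.float64(0.0010744229628387681))
bar tip (array([0.69405405, 0.07338843, 0.27914545]), np.float64(0.00012638972147672813))
[0.69176242 0.06333218 0.25165388]
[0.69648995 0.07866371 0.23937894]
```

The mark's line is at z ≈ 0.248, so the lift is about 88 mm. Going back to the handle.

```bash
python3 go.py 0.566 0.0757 0.325 77.1
```

```text
t 14.5 pos [0.7517 0.1491 0.3269] F [-0.3 -0.3 -0.3] w 0.0607 g 0.0
shift rows(now) [ 5.5  -3.75  0.06] (after turn) [ 5.49 -3.77  0.06] turn rows [0.   0.   0.03]
```

```bash

python3 -m crank '[{"claw":-0.4,"dx":0.8,"dy":-0.55,"dz":0,"ax":0,"ay":0,"az":0},{"claw":-0.4,"dx":0.8,"dy":-0.55,"dz":0,"ax":0,"ay":0,"az":0},{"claw":-0.4,"dx":0.8,"dy":-0.55,"dz":0,"ax":0,"ay":0,"az":0},{"claw":-0.4,"dx":0.8,"dy":-0.55,"dz":0,"ax":0,"ay":0,"az":0},{"claw":-0.4,"dx":0.8,"dy":-0.55,"dz":0,"ax":0,"ay":0,"az":0},{"claw":-0.4,"dx":0.8,"dy":-0.55,"dz":0,"ax":0,"ay":0,"az":0.03},{"claw":-0.4,"dx":0.7,"dy":-0.45,"dz":0,"ax":0,"ay":0,"az":0},{"claw":-0.4,"dx":0,"dy":0,"dz":0,"ax":0,"ay":0,"az":0}]' >/dev/null
python3 -m crank '[{"claw":-0.4,"dx":0,"dy":0,"dz":0,"ax":0,"ay":0,"az":0},{"claw":-0.4,"dx":0,"dy":0,"dz":0,"ax":0,"ay":0,"az":0}]' >/dev/null
python3 go.py 0.566 0.0757 0.199 77.1
```

```text
t 15.33 pos [0.5662 0.0748 0.327 ] F [ 0.6 -1.1  0.9] w 0.0607 g 0.0
shift rows(now) [0.02 0.02 4.27] (after turn) [0.01 0.03 4.27] turn rows [ 0.02  0.   -0.02]
```

```bash

python3 -m crank '[{"claw":-0.4,"dx":0,"dy":0.03,"dz":0.9,"ax":0,"ay":0,"az":0},{"claw":-0.4,"dx":0,"dy":0,"dz":0.9,"ax":0,"ay":0,"az":0},{"claw":-0.4,"dx":0,"dy":0,"dz":0.9,"ax":0,"ay":0,"az":0},{"claw":-0.4,"dx":0,"dy":0,"dz":0.9,"ax":0,"ay":0,"az":0},{"claw":-0.4,"dx":0,"dy":0,"dz":0.6,"ax":0,"ay":0,"az":0},{"claw":-0.4,"dx":0,"dy":0,"dz":0,"ax":0,"ay":0,"az":0},{"claw":-0.4,"dx":0,"dy":0,"dz":0,"ax":0,"ay":0,"az":0}]' 50
python3 -m crank '[{"claw":1,"dx":0,"dy":0,"dz":0,"ax":0,"ay":0,"az":0},{"claw":1,"dx":0,"dy":0,"dz":0,"ax":0,"ay":0,"az":0},{"claw":1,"dx":0,"dy":0,"dz":0,"ax":0,"ay":0,"az":0},{"claw":1,"dx":0,"dy":0,"dz":0,"ax":0,"ay":0,"az":0},{"claw":1,"dx":0,"dy":0,"dz":0,"ax":0,"ay":0,"az":0},{"claw":1,"dx":0,"dy":0,"dz":0,"ax":0,"ay":0,"az":0},{"claw":1,"dx":0,"dy":0,"dz":0,"ax":0,"ay":0,"az":0},{"claw":1,"dx":0,"dy":0,"dz":0,"ax":0,"ay":0,"az":0}]' 50 >/dev/null
python3 -m crank '[{"claw":1,"dx":0,"dy":0,"dz":0,"ax":0,"ay":0,"az":0},{"claw":1,"dx":0,"dy":0,"dz":0,"ax":0,"ay":0,"az":0}]' 50
```

```text
time: 15.92
ee_pos: [0.5666, 0.0756, 0.2001]
eef_rot: [0.114, 0.994, -0.001, -0.001]
ft_force: [1.0, 0.4, 1.9]
width: 0.0609
grip_force: 0.0
time: 16.75
ee_pos: [0.5664, 0.0755, 0.2006]
eef_rot: [0.114, 0.994, -0.0, -0.0]
ft_force: [-1.2, -0.9, 0.7]
width: 0.0146
grip_force: 50.0
```

```bash

python3 -m crank '[{"claw":1,"dx":0,"dy":0,"dz":-0.3,"ax":0,"ay":0,"az":0},{"claw":1,"dx":0,"dy":0,"dz":-0.4,"ax":0,"ay":0,"az":0},{"claw":1,"dx":0,"dy":0,"dz":-0.4,"ax":0,"ay":0,"az":0},{"claw":1,"dx":0,"dy":0,"dz":-0.4,"ax":0,"ay":0,"az":0},{"claw":1,"dx":0,"dy":0,"dz":-0.4,"ax":0,"ay":0,"az":0},{"claw":1,"dx":0,"dy":0,"dz":-0.4,"ax":0,"ay":0,"az":0},{"claw":1,"dx":0,"dy":0,"dz":-0.4,"ax":0,"ay":0,"az":0},{"claw":1,"dx":0,"dy":0,"dz":-0.23,"ax":0,"ay":0,"az":0}]'
python3 -m crank '[{"claw":1,"dx":0,"dy":0,"dz":0,"ax":0,"ay":0,"az":0},{"claw":1,"dx":0,"dy":0,"dz":0,"ax":0,"ay":0,"az":0},{"claw":1,"dx":0,"dy":0,"dz":0,"ax":0,"ay":0,"az":0},{"claw":1,"dx":0,"dy":0,"dz":0,"ax":0,"ay":0,"az":0},{"claw":1,"dx":0,"dy":0,"dz":0,"ax":0,"ay":0,"az":0},{"claw":1,"dx":0,"dy":0,"dz":0,"ax":0,"ay":0,"az":0},{"claw":1,"dx":0,"dy":0,"dz":0,"ax":0,"ay":0,"az":0},{"claw":1,"dx":0,"dy":0,"dz":0,"ax":0,"ay":0,"az":0}]'
python3 -m crank '[{"claw":1,"dx":0,"dy":0,"dz":0,"ax":0,"ay":0,"az":0},{"claw":1,"dx":0,"dy":0,"dz":0,"ax":0,"ay":0,"az":0},{"claw":1,"dx":0,"dy":0,"dz":0,"ax":0,"ay":0,"az":0},{"claw":1,"dx":0,"dy":0,"dz":0,"ax":0,"ay":0,"az":0},{"claw":1,"dx":0,"dy":0,"dz":0,"ax":0,"ay":0,"az":0},{"claw":1,"dx":0,"dy":0,"dz":0,"ax":0,"ay":0,"az":0},{"claw":1,"dx":0,"dy":0,"dz":0,"ax":0,"ay":0,"az":0},{"claw":1,"dx":0,"dy":0,"dz":0,"ax":0,"ay":0,"az":0}]'
```

```text
time: 17.42
ee_pos: [0.5663, 0.0755, 0.2893]
eef_rot: [0.114, 0.994, -0.0, -0.0]
ft_force: [4.2, -1.8, -13.2]
width: 0.0148
grip_force: 50.0
time: 18.08
ee_pos: [0.5663, 0.0755, 0.2882]
eef_rot: [0.114, 0.994, -0.0, -0.0]
ft_force: [2.9, -3.8, -12.1]
width: 0.0148
grip_force: 50.0
time: 18.75
ee_pos: [0.5663, 0.0755, 0.2884]
eef_rot: [0.114, 0.994, -0.0, -0.0]
ft_force: [1.5, -4.5, -13.1]
width: 0.0146
grip_force: 50.0
```

```bash
cat > chk.py <<'E'
from h import *;from bench import r
a=np.radians(77.1);Y=np.array([np.cos(a),np.sin(a)]);X=np.array([Y[1],-Y[0]]);L=np.array([.560,.0535])
c=r.camera('scene');cv2.imwrite('pics/f.png',c['color'][:,:,::-1])
hsv=cv2.cvtColor(c['color'],cv2.COLOR_RGB2HSV)
def show(n,m,z,lo):
    for k in cv2.findContours(m,0,2)[0]:
        if cv2.contourArea(k)>lo:
            M=cv2.moments(k);u=(M['m10']/M['m00'],M['m01']/M['m00']);q=onz(c,[u],z)[0,:2]-L
            print(n,np.round(u),cv2.contourArea(k),'chute',np.round([q@X,q@Y],3))
show('white',cv2.inRange(hsv[100:340,200:500],(0,0,200),(180,40,255)).copy() if 0 else cv2.inRange(hsv,(0,0,185),(180,30,255))*(np.indices(hsv.shape[:2])[0]>100).astype(np.uint8)*((np.indices(hsv.shape[:2])[1]>200)&(np.indices(hsv.shape[:2])[1]<480)).astype(np.uint8),.04,80)
m=cv2.inRange(hsv,(65,80,40),(85,255,255));m[:140]=0;m[230:]=0;m[:,:240]=0;m[:,400:]=0
k=max(cv2.findContours(m,0,1)[0],key=cv2.contourArea);p=onz(c,cv2.approxPolyDP(cv2.convexHull(k),3,True)[:,0],.07)[:,:2]-L
print('green hull',np.c_[p@X,p@Y].round(3).tolist())
E
python3 chk.py
```

```text
white [326. 303.] 697.5 chute [0.209 0.062]
white [374. 244.] 92.0 chute [-0.013  0.028]
white [258. 235.] 107.5 chute [ 0.221 -0.224]
white [421. 271.] 3061.0 chute [-0.051  0.173]
white [351. 234.] 123.0 chute [ 0.013 -0.04 ]
white [329. 207.] 1333.0 chute [ 0.001 -0.153]
white [226. 144.] 129.5 chute [ 0.093 -0.572]
white [221. 126.] 286.5 chute [ 0.058 -0.651]
white [451. 134.] 750.5 chute [-0.509 -0.081]
green hull [[-0.077, -0.064], [0.034, -0.061], [0.095, -0.117], [0.086, -0.223], [-0.078, -0.215]]
```

```bash
python3 -m crank '[{"claw":1,"dx":0,"dy":0,"dz":0,"ax":0,"ay":0,"az":0},{"claw":1,"dx":0,"dy":0,"dz":0,"ax":0,"ay":0,"az":0},{"claw":1,"dx":0,"dy":0,"dz":0,"ax":0,"ay":0,"az":0},{"claw":1,"dx":0,"dy":0,"dz":0,"ax":0,"ay":0,"az":0},{"claw":1,"dx":0,"dy":0,"dz":0,"ax":0,"ay":0,"az":0},{"claw":1,"dx":0,"dy":0,"dz":0,"ax":0,"ay":0,"az":0},{"claw":1,"dx":0,"dy":0,"dz":0,"ax":0,"ay":0,"az":0},{"claw":1,"dx":0,"dy":0,"dz":0,"ax":0,"ay":0,"az":0}]'; python3 chk.py; python3 - <<'E'
import cv2,numpy as np
h=cv2.cvtColor(cv2.imread('pics/f.png'),cv2.COLOR_BGR2HSV)
m=cv2.inRange(h,(0,0,185),(180,30,255))[180:235,295:365:2]
for l in m[::2]:print(''.join('#' if v else '.' for v in l))
E
```

```text
time: 19.47
ee_pos: [0.5663, 0.0755, 0.2884]
eef_rot: [0.114, 0.994, -0.0, -0.0]
ft_force: [1.6, -4.9, -11.9]
width: 0.0147
grip_force: 50.0
white [326. 303.] 697.0 chute [0.209 0.062]
white [374. 244.] 92.0 chute [-0.013  0.028]
white [258. 235.] 107.5 chute [ 0.221 -0.224]
white [421. 271.] 3064.5 chute [-0.051  0.173]
white [351. 234.] 123.0 chute [ 0.013 -0.041]
white [328. 207.] 1335.5 chute [ 0.002 -0.153]
white [226. 144.] 131.0 chute [ 0.093 -0.573]
white [221. 126.] 280.5 chute [ 0.058 -0.652]
white [451. 134.] 746.0 chute [-0.509 -0.081]
green hull [[-0.077, -0.064], [0.034, -0.061], [0.093, -0.116], [0.086, -0.223], [-0.079, -0.219]]
...................................
...................................
...................................
...............#####...............
..............#######..............
............##########.............
...........############............
..........#############............
........###############............
.......################.##.........
......#####################........
.....#######################.......
....########################.......
....#########################......
.....########################......
......########################.....
.......#######################.....
........#####################......
.........###################.......
...........################.....#..
...........##############......#...
............############.....##....
.............##########.....##...#.
..............#######.......###.##.
...............#####......##..###..
................###......##....#...
..........................#........
...........................##......
```

Both cans lie side by side in the crate and aren't moving, the chute is empty and the gate is steady.

```bash
python3 -c "
from bench import r
print(r.close_job())"
```

```text
the job is handed in; nothing more can be done
None
```

I handed the job in at about 19.5 s of the 53 s, and the hand-in call gave no verdict: by my measurements the crate is centred under the lip, both cans rest in it, and the gripper holds the gate about 88 mm up, where I measured the mark.

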